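# Fetch the hemmed-in tip cleaner from the chemicals tray

### The arm

A 6-joint arm with a two-finger parallel gripper is mounted at the origin on the work surface. World frame = base frame: x ahead of the robot, y to its left, z up, the work surface at z = 0. Lengths are in mm, angles in rad, forces in N, time in s.
With the tool pointing down it reaches from about 275 to 825 mm from the base axis. Payload 5.2 kg.
Tool frame: the origin (TCP) lies at the very end of the fingers, on their centre line; the grasp point (between the pads) lies 19 mm behind it; z points along the fingers, y is the direction in which the jaws open and shut (so a half turn about z gives the same grasp; the last joint's range is limited). The gripper opens to 93 mm and grips with 3 to 60 N. Pads are 15 mm wide; open, the fingers measure 128 mm over their backs; the gripper's body (75 mm by 188 mm) begins 65 mm behind the grasp point.
Start: joints at [0.97, 0.259, 1.535, -0, 1.348, -0.203], TCP at [213.044, 507.067, 218.653] pointing down, gripper open.
Joint ranges: [-3.14, 3.14], [-0.91, 2.08], [0.19, 2.58], [-1.22, 4.36], [0.22, 2.71], [-3.12, 3.12]. Speed limits (rad/s): [2.57, 2.57, 3.14, 3.14, 3.14, 3.14].

### API

Orientations are given as [roll, pitch, yaw] about the fixed x, y, z axes, in that order (R = Rz(yaw) Ry(pitch) Rx(roll)).
In Python, from bench import robot gives the robot as it stands. The module is installed in compiled form; this text tells all that it offers. Calls block until the motion is done:
- robot.move_ptp(position, orientation): joint-space move of the TCP to a pose.
- robot.move_linear(position, ori=None, speed=150, f_stop=None): straight line of the TCP; ori=None keeps the orientation; speed is the mean speed in mm/s. With f_stop (N) it stops when the force on the tool has changed by that much, and returns True; else False.
- robot.move_j(angles): joint-space move.
- robot.move_gripper(opening): opening from 0.0 (shut) to 1.0 (fully open); the grip force is fixed at half the most; returns when the fingers have stopped.
- robot.sleep(seconds).
- robot.inverse_kinematics(position, orientation): joint angles nearest the present ones, or None.
- robot.get_image(name): name is "scene" or "top" or "wrist"; returns a dict with "img" (480x640x3 uint8, blue, green, red), "fovy" (degrees; the focal length in pixels is half the picture's height over the tangent of half this angle, whatever the lens; pixels are square), "cx", "cy" (the principal point, pixels), "k1" (the pictures are not rectified: a ray, as slopes to the right and down, at radius r is drawn at 1 + k1 r^2 times it, then the intrinsics apply), "eye" and "orientation" of the camera in the world. Camera axes: x right, y down, z forward; pixel columns grow to the right and rows downward; lengths in mm; the calibration is good to about 2 mm. A picture is of the moment at which its call begins. There is no depth.
A pose or a line that the arm cannot do raises robot.MotionError and nothing moves.
- robot.hand_in(): hands the job in, once; it reports no verdict.
Readings, each from a call of its own:
- robot.current_t(): time.
- robot.current_qpos(): joint angles.
- robot.current_joint_vel(): joint speeds.
- robot.current_joint_efforts(): joint torques, N m.
- robot.current_tcp_pos(): TCP position.
- robot.current_eef_rot(): TCP orientation.
- robot.current_contact_force(): force on the tool from outside, world axes, zero at the start.
- robot.current_ft_torque(): the same for the moment, N m.
- robot.current_gripper_width(): opening from 0.0 (shut) to 1.0 (fully open).
Only numpy, scipy, OpenCV 4.12 (cv2) and the standard library are available. Lean on these libraries where they do the work, as an engineer would, in place of code of your own. Each camera call takes 0.05 s, during which the arm holds its last target.

### The job

The soldering-iron stand has no tip cleaner: fetch the brass-wool tip cleaner from the chemicals tray, where three tall containers hem it in. First stand all three containers on the blue soldering mat, then set the cleaner down level in the round well of the iron stand, and only then put each container back upright on the very spot in the tray where it stood. Knock nothing over, and leave the flux tin and the wick reel in the front corners of the tray where they are.

Things in the scene. Friction and masses are not known exactly. Their poses are not given: they have to be found in the camera images.
- tip_cleaner: Tip cleaner to fetch: round straight steel cup, 50 mm across, 44 mm high, filled with curly golden brass wool doming up to 55 mm; 130 g. Towards the back of the tray, the only low thing between the tall containers (gaps 3 to 11 mm). Origin at the centre of its underside, z up. Grip the cup; keep the fingertips 9 mm or more above its underside, so that they clear the well's rim.
- amber_bottle: Brown bottle with paper label, 48 mm across, 135 mm high; round shoulder to a narrow neck (shoulder ends at 105 mm) and a small black screw cap, 30 mm across, from 111 to 135 mm height. About 200 g; grip it by the cap. Origin at the centre of its underside, z up. Stands left, right or in front of the tip cleaner.
- white_bottle: Stout white plastic bottle, 46 mm across, 112 mm high, with a wide ribbed grey cap, 38 mm across, from 80 to 112 mm height. About 140 g; grip it by the cap. Origin at the centre of its underside, z up. Stands left, right or in front of the tip cleaner.
- spray_can: Metal spray can with dark grey body and pale band, 47 mm across, 141 mm high, with a pale smooth plastic cap, 41 mm across, from 105 to 141 mm height. About 180 g; grip it by the cap. Origin at the centre of its underside, z up. Stands left, right or in front of the tip cleaner.
- tray: Chemicals tray, fixed, grey plastic, 160 mm (its x) by 200 mm (its y); floor 4 mm above the bench, rim 4 mm thick and 14 mm high. Origin at the centre of its underside; +x points to its back, away from the robot. The tip cleaner starts 22 mm behind its centre; one container stands 56 mm to the left of the cleaner, one 56 mm to the right (along tray y), one 56 mm in front (tray -x).
- mat: Blue silicone soldering mat, fixed flat on the bench at the left or the right: 260 mm (its x) by 180 mm (its y), 4 mm thick. Origin at the centre of its underside. From x = -130 to +84 mm it is flat and empty; the far end has small compartments whose ribs stand 3 mm higher.
- iron_stand: Soldering-iron stand, fixed, on the side opposite the mat: black base 94 mm wide, x = -47 to +147 mm, with a round open well, 71 mm across, 7 mm deep, at its front end; well floor 6 mm, rim 13 mm above the bench. Origin on the bench under the well's centre. Behind (+x): sponge, 15 mm high, and coil with iron, from x = 90 mm, 40 mm high, leaning away up to 190 mm high at x = 235 mm.
- flux_tin: Bystander, leave alone: flat round steel tin with a brown paper disc on its lid, 40 mm across, 22 mm high, loose in one front corner of the tray (46 mm in front of the tray's centre, 68 mm to the side). Origin at the centre of its underside.
- wick_reel: Bystander, leave alone: small flat white reel of copper wick, 36 mm across, 13 mm high, lying loose in the other front corner of the tray. Origin at the centre of its underside.
Not all that is in view belongs to the job. Leave any purple look-alike of the amber_bottle alone.

How it is judged (in metres and radians):
On the way, in this order (a step that is already met when the one before it is completed fails the run):
1. all three tall containers stand upright on the soldering mat, let go, and the tip cleaner is still in its place in the tray (x of amber_bottle in the frame of mat between -0.132 and 0.132 m and y of amber_bottle in the frame of mat between -0.092 and 0.092 m and z of each of amber_bottle, white_bottle, spray_can in the frame of mat below 0.012 m and angle between each of amber_bottle, white_bottle, spray_can's own z axis and vertical below 0.15 rad and x of white_bottle in the frame of mat between -0.132 and 0.132 m and y of white_bottle in the frame of mat between -0.092 and 0.092 m and x of spray_can in the frame of mat between -0.132 and 0.132 m and y of spray_can in the frame of mat between -0.092 and 0.092 m and contact force between the fingers and amber_bottle below 0.2 N and contact force between the fingers and white_bottle below 0.2 N and contact force between the fingers and spray_can below 0.2 N and distance of tip_cleaner from where it was at the start of the episode below 0.04 m), for 0.2 s.
2. the tip cleaner stands level on the floor of the iron stand's well, let go, while the three containers still stand on the mat (horizontal distance between tip_cleaner and iron_stand below 0.012 m and z of tip_cleaner in the frame of iron_stand below 0.0095 m and angle between tip_cleaner's own z axis and vertical below 0.1 rad and contact force between the fingers and tip_cleaner below 0.2 N and x of amber_bottle in the frame of mat between -0.132 and 0.132 m and y of amber_bottle in the frame of mat between -0.092 and 0.092 m and z of each of amber_bottle, white_bottle, spray_can in the frame of mat below 0.012 m and angle between each of amber_bottle, white_bottle, spray_can's own z axis and vertical below 0.15 rad and x of white_bottle in the frame of mat between -0.132 and 0.132 m and y of white_bottle in the frame of mat between -0.092 and 0.092 m and x of spray_can in the frame of mat between -0.132 and 0.132 m and y of spray_can in the frame of mat between -0.092 and 0.092 m), for 0.2 s.
At the end, for the whole second after the job is handed in: The tip cleaner stands level (within 0.1 rad) on the floor of the iron stand's well, and each of the three containers stands upright (within 0.1 rad) in the tray within 15 mm of where it stood at the start; all are let go and at rest (horizontal distance between tip_cleaner and iron_stand below 0.012 m and z of tip_cleaner in the frame of iron_stand below 0.0095 m and angle between each of tip_cleaner, amber_bottle, white_bottle, spray_can's own z axis and vertical below 0.1 rad and distance of each of amber_bottle, white_bottle, spray_can from where it was at the start of the episode below 0.015 m and linear speed of each of amber_bottle, white_bottle, spray_can, tip_cleaner below 0.02 m/s and contact force between the fingers and amber_bottle below 0.2 N and contact force between the fingers and white_bottle below 0.2 N and contact force between the fingers and spray_can below 0.2 N and contact force between the fingers and tip_cleaner below 0.2 N); the robot touches nothing.
It fails at once if a container or the tip cleaner is tipped over (leans more than 0.6 rad) (angle between any of amber_bottle, white_bottle, spray_can, tip_cleaner's own z axis and vertical above 0.6 rad).
It fails at once if the flux tin or the wick reel is shifted by more than 20 mm (distance of any of flux_tin, wick_reel from where it was at the start of the episode above 0.02 m).
It also fails if it takes over 134 s, if anything falls off the work surface, if the arm or the gripper's body presses on something with over 40 N, if the wrist force passes 120 N, or if a joint passes its speed limit or range.

## Working session

There is one attempt and no reset: what is moved stays moved. The work goes in short steps, each a Python script; the robot and the scene stay as the last script left them, time stands still between calls to the robot, and variables do not carry over. Pictures are saved under pics/ and viewed, and the job is handed in when it is done.

```bash
mkdir -p pics; ls; cat > h.py <<'E'
import numpy as np, cv2
from scipy.spatial.transform import Rotation as R
from bench import robot
def K(d):
    f=240/np.tan(np.radians(d['fovy'])/2); return f
def ray(d,u,v):
    f=K(d); p=np.array([(u-d['cx'])/f,(v-d['cy'])/f]); k=d['k1']
    q=p.copy()
    for _ in range(50): q=p/(1+k*(q@q))
    return R.from_euler('xyz',d['orientation']).apply([q[0],q[1],1.0])
def onz(d,u,v,z):
    r=ray(d,u,v); e=np.array(d['eye']); return e+r*(z-e[2])/r[2]
def proj(d,P):
    c=R.from_euler('xyz',d['orientation']).inv().apply(np.array(P)-np.array(d['eye']))
    q=c[:2]/c[2]; q=q*(1+d['k1']*(q@q)); return q*K(d)+[d['cx'],d['cy']]
def snap(n,fn):
    d=robot.get_image(n); cv2.imwrite('pics/'+fn,d['img']); 
    import pickle; pickle.dump(d,open('pics/'+fn[:-4]+'.pkl','wb')); return d
E
python3 - <<'E'
from h import *
for n in ['scene','top','wrist']:
    d=snap(n,n+'0.png'); print(n,{k:v for k,v in d.items() if k!='img'})
print(robot.current_t(),robot.current_eef_rot())
E
```

```text
pics
scene {'fovy': 43.02032481019485, 'cx': 318.96552775737575, 'cy': 243.53182930799395, 'k1': -0.1287772516253208, 'eye': array([1032.80949481, -567.85496901,  972.87052737]), 'orientation': array([-2.46887248e+00, -2.24678702e-03,  6.78860997e-01])}
top {'fovy': 57.346336578097834, 'cx': 315.2820437875187, 'cy': 236.92729348608296, 'k1': -0.05544569061557756, 'eye': array([409.58549911,   7.34471485, 754.89783623]), 'orientation': array([-2.92534322, -0.00439011, -1.57529106])}
wrist {'fovy': 62.88237138576732, 'cx': 324.9530533481995, 'cy': 238.88970108558635, 'k1': -0.061060866635563246, 'eye': array([134.92924064, 539.00582832, 384.10367592]), 'orientation': array([2.83518295e+00, 2.55542351e-03, 1.17362815e+00])}
0.15 [-3.14019954e+00 -2.87699014e-04  2.74378627e+00]
```

View pics/top0.png

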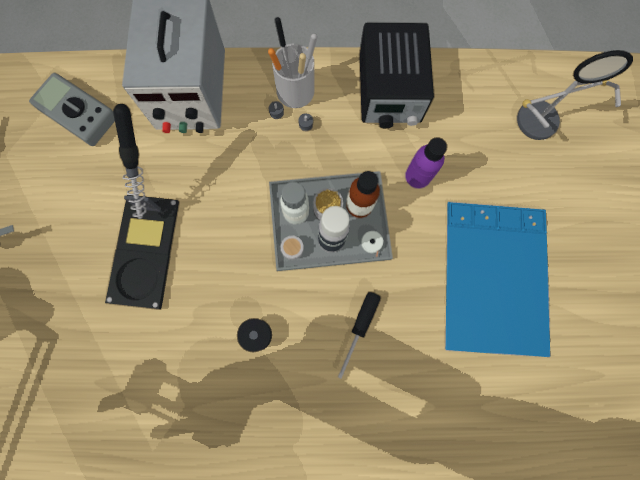

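View pics/scene0.png

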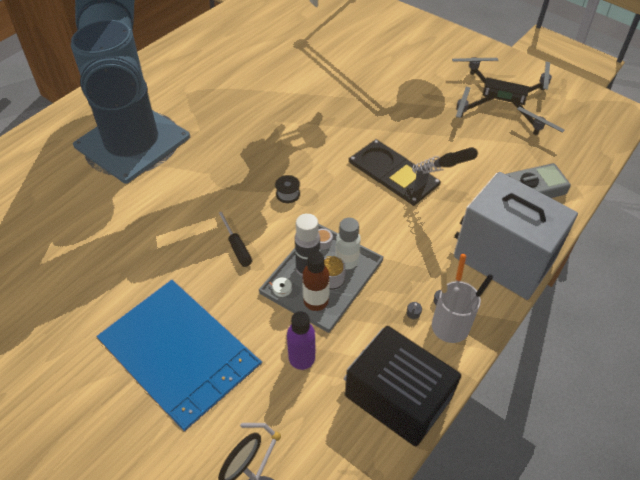

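View pics/wrist0.png

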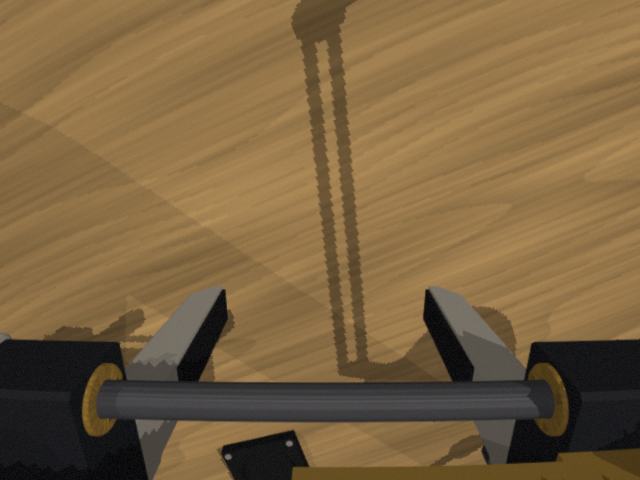

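Top view: the tray is at about (330,222), with the white bottle left (293,203), the amber bottle right (365,193), and the spray can in front (333,228). The cleaner is at (327,203). The mat is right (497,280) and the stand well is at (138,278). There are two amber candidates: the brown bottle in the tray (365,193) and the purple one outside (426,163). Brown with a paper label fits the description; I'll check it in an enlarged crop.

```bash
python3 - <<'E'
import pickle
from h import *
d=pickle.load(open('pics/top0.pkl','rb'))
im=d['img']
cv2.imwrite('pics/crop.png',cv2.resize(im[130:280,255:455],None,fx=4,fy=4,interpolation=cv2.INTER_CUBIC))
cv2.imwrite('pics/crops.png',cv2.resize(im[180:320,90:200],None,fx=4,fy=4,interpolation=cv2.INTER_CUBIC))
hsv=cv2.cvtColor(im,cv2.COLOR_BGR2HSV)
m=cv2.inRange(hsv,(95,150,60),(115,255,255)); c=max(cv2.findContours(m,0,2)[0],key=cv2.contourArea)
b=cv2.boxPoints(cv2.minAreaRect(c)); print('mat',b)
for p in b: print(onz(d,*p,4))
E
```

```text
mat [[445.12363 354.20227]
 [447.89133 201.97986]
 [551.7479  203.86816]
 [548.9802  356.09058]]
[ 373.1313193  -212.75376556    4.        ]
[ 637.9355168 -235.0867521    4.       ]
[ 634.52086144 -426.67419599    4.        ]
[ 366.95167312 -390.71628854    4.        ]
```

View pics/crop.png

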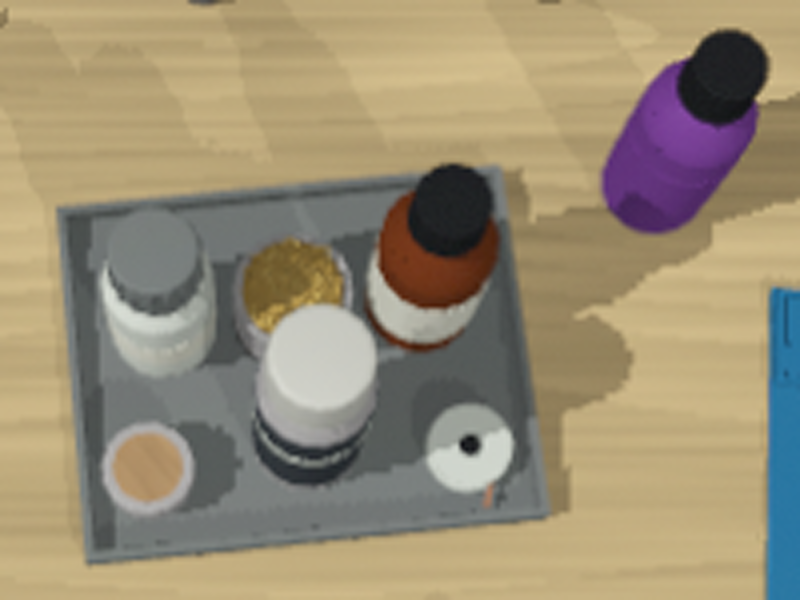

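View pics/crops.png

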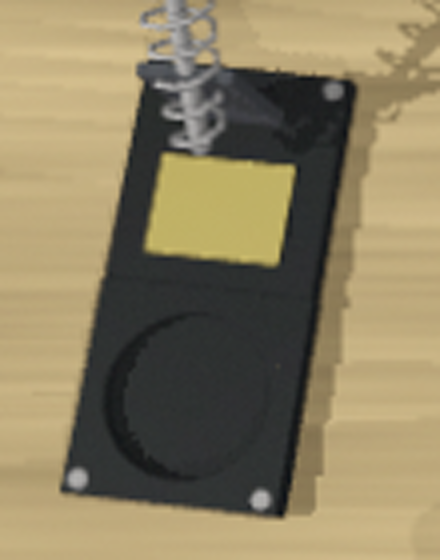

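The crop confirms it: the brown bottle with the paper label, at crop (430,260), is the amber bottle. The purple one stands outside the tray. Now I'll measure positions, then take wrist views from closer.

```bash
python3 - <<'E'
import pickle
from h import *
d=pickle.load(open('pics/top0.pkl','rb'))
def c(u,v): return u/4+255-.4,v/4+130-.4
C=[onz(d,*c(*p),14)[:2] for p in [(60,208),(497,168),(548,515),(90,562)]]
print(np.round(C,1)); T=np.mean(C,0)
C=np.array(C); print([np.linalg.norm(C[i]-C[i-1]) for i in range(4)])
ex=(C[0]+C[1]-C[2]-C[3]); ex/=np.linalg.norm(ex); ey=(C[0]+C[3]-C[1]-C[2]); ey/=np.linalg.norm(ey)
print('tray',T,np.degrees(np.arctan2(ex[1],ex[0])),np.degrees(np.arctan2(-ey[0],ey[1])))
a=np.mean([np.arctan2(ex[1],ex[0]),np.arctan2(-ey[0],ey[1])]); ex=np.array([np.cos(a),np.sin(a)]);ey=np.array([-ex[1],ex[0]])
cl=T+22*ex
print('cleaner',cl,'left',cl+56*ey,'right',cl-56*ey,'front',cl-56*ex)
for n,p,z in [('white',(153,253),116),('amber',(454,205),139),('spray',(322,355),145),('cleaner',(293,288),50)]:
    print(n,onz(d,*c(*p),z)[:2])
hsv=cv2.cvtColor(d['img'],cv2.COLOR_BGR2HSV)
def s(u,v): return u/4+90-.4,v/4+180-.4
C=[onz(d,*s(*p),13)[:2] for p in [(62,490),(283,515),(355,83),(147,68)]]
print('stand',np.round(C,1))
print('wellc',onz(d,*s(188,395),13)[:2])
# screws
S=[onz(d,*s(*p),13)[:2] for p in [(78,478),(261,499),(334,90)]];print(np.round(S,1))
m=cv2.inRange(hsv,(95,150,60),(115,255,255)); k=max(cv2.findContours(m,0,2)[0],key=cv2.contourArea)
q=cv2.approxPolyDP(k,6,True)[:,0]; print(q,[np.round(onz(d,*map(float,p),4)[:2],1) for p in q])
E
```

```text
[[ 673.4   84.2]
 [ 691.8 -111.1]
 [ 534.3 -127.3]
 [ 514.8   68.6]]
[np.float64(159.40277508301642), np.float64(196.20108058031317), np.float64(158.3943746721026), np.float64(196.8527951158233)]
tray [603.58089023 -21.42228966] 5.749076429918381 5.528897364370054
cleaner [625.47442715 -19.26056791] left [619.97186271  36.46843517] right [630.9769916 -74.989571 ] front [569.74542407 -24.76313236]
white [618.86629302  37.80703187]
amber [629.67815044 -74.61741506]
spray [570.78716289 -24.53351054]
cleaner [624.93780159 -17.77022154]
stand [[460.6 360.4]
 [450.5 264.6]
 [639.7 245.6]
 [647.4 339.9]]
wellc [501.14641789 309.08029313]
[[465.7 353.9]
 [457.1 274.4]
 [636.6 254.8]]
[[448 202]
 [446 349]
 [548 356]
 [544 210]] [array([ 637.9, -235.3]), array([ 381.6, -214.7]), array([ 367.1, -389. ]), array([ 622.9, -410.7])]
```

Both estimates (cap tops and tray geometry) agree within about 2 mm. Spray can first.

```bash
cat >> h.py <<'E'
YT=-np.pi+0.098; YM=-np.pi-0.08; YS=-np.pi-0.1
POS={'spray':(570.3,-24.6),'amber':(630.3,-74.8),'white':(619.4,37.1),'cleaner':(625.2,-18.7)}
REL={'spray':110,'amber':109,'white':84,'cleaner':13}
th=-0.085; MC=np.array([502.4,-312.4])
def mat(x,y): return MC+[x*np.cos(th)-y*np.sin(th), x*np.sin(th)+y*np.cos(th)]
SLOT={'spray':mat(-90,0),'amber':mat(-20,0),'white':mat(50,0)}
WELL=np.array([501.7,308.3])
def o(y): return [np.pi,0,y]
def pick(n,xy,yaw,floor=4,lift=155,op=0.8,first=False,hov=45):
    z=floor+REL[n]
    p=robot.current_tcp_pos()
    if first: robot.move_ptp([*xy,z+hov],o(yaw))
    else: robot.move_linear([*xy,max(p[2],z+hov)],o(yaw),speed=220)
    robot.move_gripper(op)
    hit=robot.move_linear([*xy,z],o(yaw),speed=80,f_stop=12)
    robot.move_gripper(0.0); w=robot.current_gripper_width()*93
    robot.move_linear([*xy,z+lift],speed=140)
    print(n,'pick hit',hit,'w',round(w,1),round(robot.current_gripper_width()*93,1),'t',round(robot.current_t(),2),'F',np.round(robot.current_contact_force(),1))
def place(n,xy,yaw,floor=4,op=0.8,up=None,stop=6):
    z=floor+REL[n]; p=robot.current_tcp_pos()
    robot.move_linear([*xy,p[2]],o(yaw),speed=220)
    robot.move_linear([*xy,z+12],speed=140)
    hit=robot.move_linear([*xy,z-2],speed=30,f_stop=stop)
    zz=robot.current_tcp_pos()[2]
    robot.sleep(0.2); robot.move_gripper(op); robot.sleep(0.2)
    robot.move_linear([*xy,up or z+60],speed=120)
    print(n,'placed hit',hit,'z-z0',round(zz-z,1),'t',round(robot.current_t(),2))
E
python3 - <<'E'
from h import *
for n in POS:
  z=4+REL[n]
  print(n,robot.inverse_kinematics([*POS[n],z],o(YT)),robot.inverse_kinematics([*POS[n],z+155],o(YT)))
  if n in SLOT: print(robot.inverse_kinematics([*SLOT[n],z+155],o(YM)), SLOT[n])
pick('spray',POS['spray'],YT,first=True)
d=snap('top','a1.png')
E
```

```text
spray [-0.23845167  0.38459674  1.62712095  0.          1.12987496 -1.90724799] [-0.23845167  0.26871981  1.39883653  0.          1.47403631 -1.90724799]
[-0.85371904  0.16161846  1.53526098  0.          1.44471321 -2.34451537] [ 412.72492929 -304.75920855]
amber [-0.29358453  0.48998198  1.45943642  0.          1.19217425 -1.96238085] [-0.29358453  0.38885354  1.23179153  0.          1.52094759 -1.96238085]
[-0.7664297   0.27477984  1.39308921  0.          1.4737236  -2.25722602] [ 482.47220651 -310.70204634]
white [-0.11970035  0.49154483  1.52509807  0.          1.12494976 -1.78849668] [-0.11970035  0.3726964   1.31522189  0.          1.45367436 -1.78849668]
[-0.69558538  0.40254146  1.27091086  0.          1.46814033 -2.1863817 ] [ 552.21948373 -316.64488414]
cleaner [-0.20798538  0.58060285  1.57302309  0.          0.98796671 -1.8767817 ] [-0.20798538  0.42500277  1.41093463  0.          1.30565525 -1.8767817 ]
spray pick hit False w 40.9 40.5 t 5.59 F [ 0.3 -0.9 -2.3]
```

View pics/a1.png

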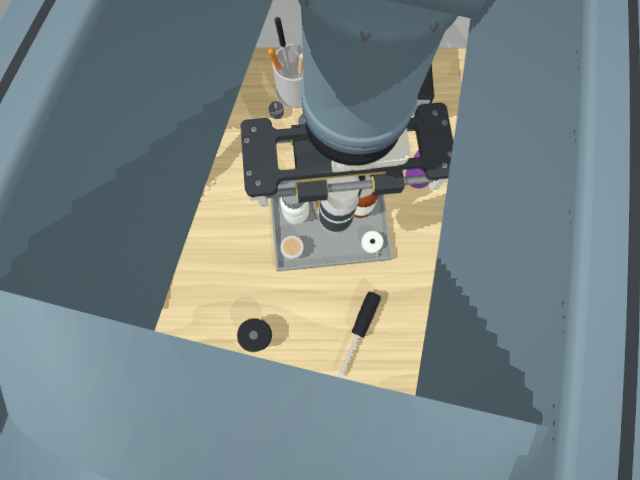

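The spray can is held at (338,210) with a 40.9 mm grip on the 41 mm cap. The other containers are undisturbed. Placing it.

```bash
python3 - <<'E'
from h import *
place('spray',SLOT['spray'],YM,up=270)
d=snap('top','a2.png')
E
```

```text
spray placed hit True z-z0 -0.3 t 11.46
```

View pics/a2.png

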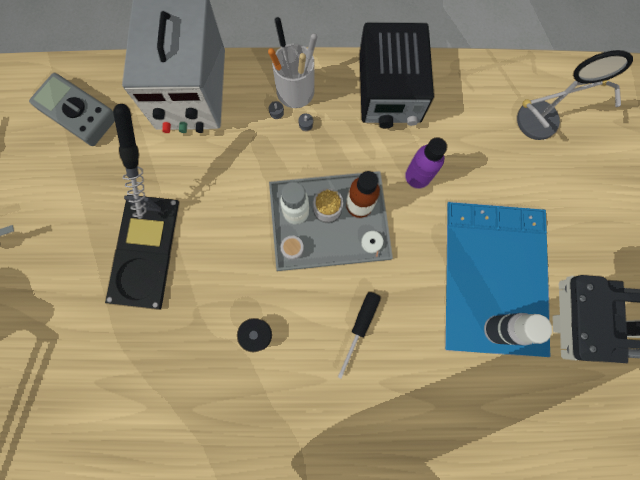

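The spray can stands on the mat (cap at 537,328), and the rest is unchanged. Amber and white next.

```bash
python3 - <<'E'
from h import *
pick('amber',POS['amber'],YT)
if robot.current_gripper_width()*93>25:
    place('amber',SLOT['amber'],YM,up=270)
    pick('white',POS['white'],YT,lift=185)
    if robot.current_gripper_width()*93>33: place('white',SLOT['white'],YM,up=240)
d=snap('top','a3.png')
snap('scene','a3s.png')
E
```

```text
amber pick hit False w 29.4 29.4 t 17.45 F [ 0.1 -0.7 -1.9]
amber placed hit True z-z0 -0.5 t 23.22
white pick hit False w 35.5 35.4 t 29.88 F [ 0.8  0.3 -1.6]
white placed hit True z-z0 -0.5 t 36.1
```

View pics/a3.png

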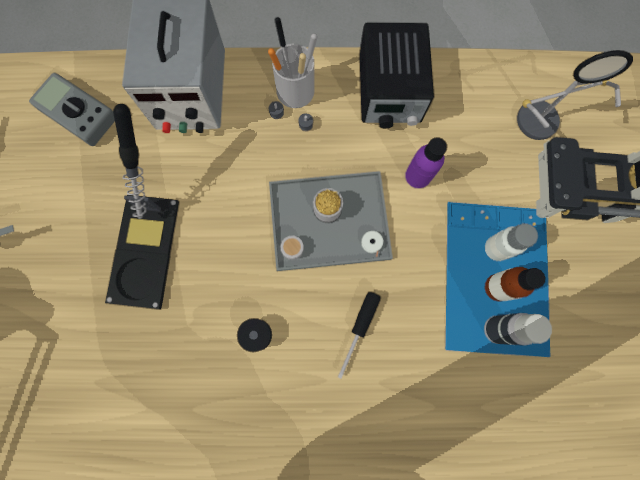

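View pics/a3s.png

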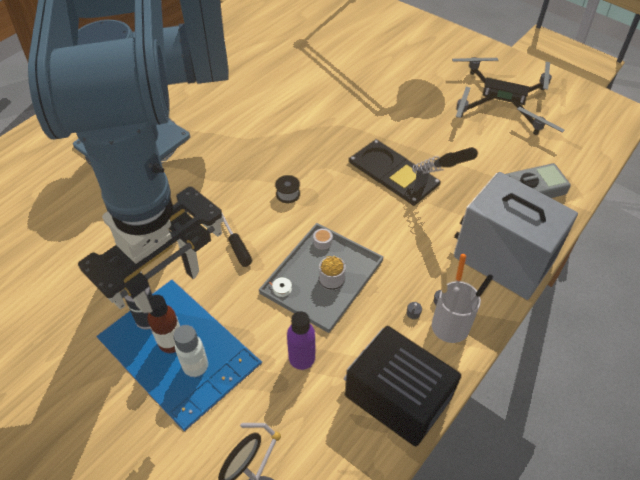

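All three stand on the mat, with caps at (524,236), (532,279) and (537,328). The cleaner (328,204) is now clear, so I'll re-measure it and the well.

```bash
python3 - <<'E'
import pickle
from h import *
d=pickle.load(open('pics/a3.pkl','rb')); im=d['img']
hsv=cv2.cvtColor(im,cv2.COLOR_BGR2HSV)
m=cv2.inRange(hsv[180:230,305:350],(12,110,60),(30,255,255)); 
k=max(cv2.findContours(m,0,2)[0],key=cv2.contourArea); (u,v),r=cv2.minEnclosingCircle(k); u+=305;v+=180
print(u,v,r,onz(d,u,v,50))
for n in SLOT: print(n, SLOT[n])
for n,p,z in [('spray',(537.5,328.5),145),('amber',(532.5,279.5),139),('white',(524.5,236),116)]: print(n,onz(d,*p,z)[:2])
cv2.imwrite('pics/crop3.png',cv2.resize(im[180:230,305:355],None,fx=10,fy=10,interpolation=cv2.INTER_CUBIC))
E
```

```text
327.7777786254883 201.79629707336426 12.505584716796875 [624.59524036 -17.64549849  50.        ]
spray [ 412.72492929 -304.75920855]
amber [ 482.47220651 -310.70204634]
white [ 552.21948373 -316.64488414]
spray [ 412.49110126 -303.42858626]
amber [ 481.43351091 -306.39003342]
white [ 550.24798386 -312.87226105]
```

View pics/crop3.png

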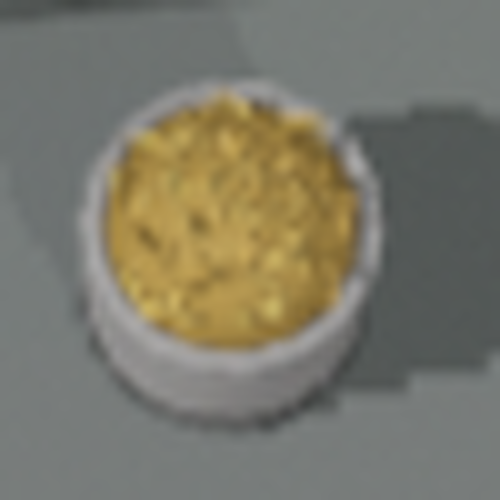

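```bash
python3 - <<'E'
from h import *
pick('cleaner',(624.9,-18.4),YT,lift=110,op=0.9)
snap('scene','a4s.png')
if robot.current_gripper_width()*93>45: place('cleaner',WELL,YS,floor=6,op=0.85,up=230)
snap('top','a4.png')
E
```

```text
cleaner pick hit False w 50.5 50.3 t 42.66 F [-0.1  0.9 -2.2]
cleaner placed hit True z-z0 -0.4 t 48.71
```

View pics/a4.png

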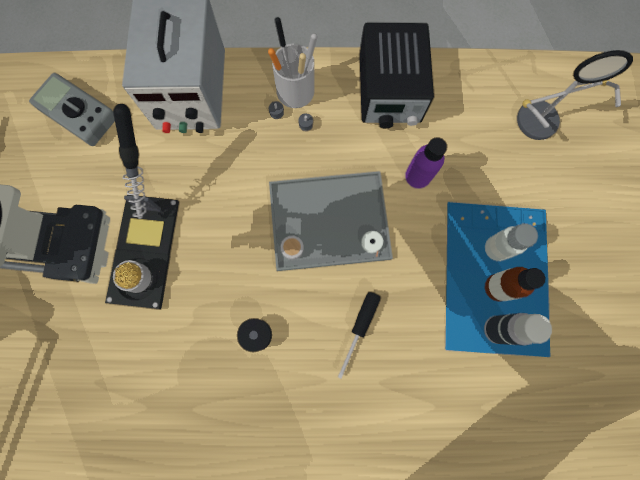

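```bash
python3 - <<'E'
import pickle
from h import *
d=pickle.load(open('pics/a4.pkl','rb')); im=d['img']
hsv=cv2.cvtColor(im,cv2.COLOR_BGR2HSV)
m=cv2.inRange(hsv[255:305,105:165],(12,110,60),(30,255,255)); m[:,:7]=0
k=max(cv2.findContours(m,0,2)[0],key=cv2.contourArea); (u,v),r=cv2.minEnclosingCircle(k); u+=105;v+=255
print(u,v,r,onz(d,u,v,52),WELL)
a=cv2.resize(im[240:320,90:190],None,fx=7,fy=7,interpolation=cv2.INTER_CUBIC)
cv2.imwrite('pics/crop4.png',a)
E
```

```text
127.25544738769531 274.63075065612793 13.487181663513184 [502.38826851 309.13956784  52.        ] [501.7 308.3]
```

View pics/crop4.png

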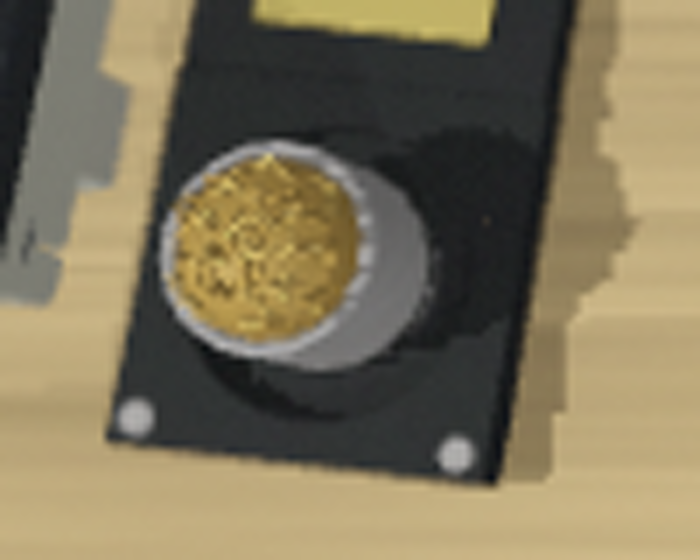

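The cleaner sits level in the well, measured at (502.4,309.1) against a well centre of (501.7,308.3). Next I'll return the containers.

```bash
python3 - <<'E'
from h import *
ok=True
for n,lift,wmin in [('white',185,33),('amber',155,25),('spray',155,35)]:
    pick(n,SLOT[n],YM,lift=lift)
    if robot.current_gripper_width()*93<wmin: print('LOST');break
    place(n,POS[n],YT,up=270,op=0.75)
    snap('top','b_%s.png'%n)
robot.move_linear([420,150,270],speed=200)
robot.sleep(.3)
snap('top','b_end.png');snap('scene','b_ends.png');print(robot.current_t())
E
```

```text
white pick hit False w 35.5 35.7 t 56.2 F [-0.1 -0.2 -1.5]
white placed hit True z-z0 -0.5 t 62.62
amber pick hit False w 29.7 29.3 t 69.0 F [-0.4 -0.4 -2.1]
amber placed hit True z-z0 -0.5 t 74.71
spray pick hit False w 40.6 40.7 t 80.67 F [ 0.   0.2 -2.4]
spray placed hit True z-z0 -0.3 t 86.42
88.175
```

View pics/b_end.png

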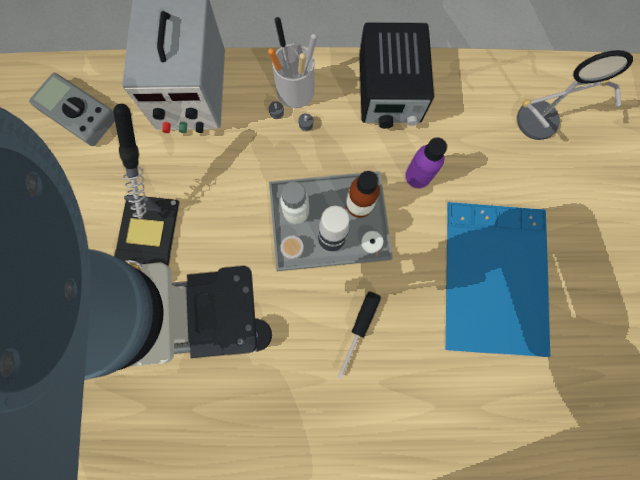

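View pics/b_ends.png

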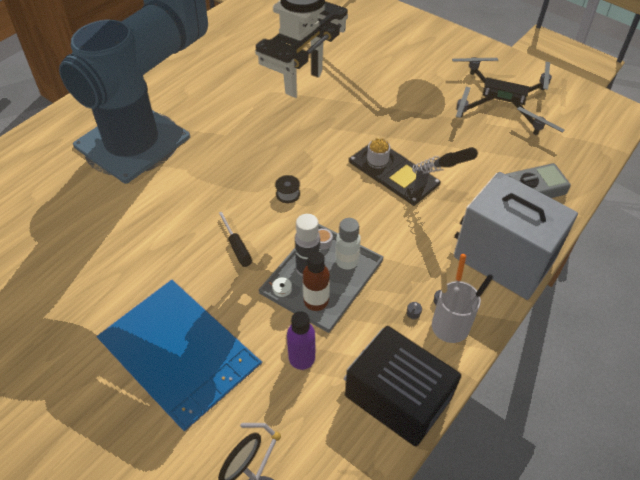

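Both views show the containers at the same pixels as at the start: scene caps at (307,222), (316,262) and (349,227). The cleaner is in the well at (378,150). I'll run a numeric check against the first pictures, then hand in.

```bash
python3 - <<'E'
from h import *
a=cv2.imread('pics/scene0.png');b=cv2.imread('pics/b_ends.png')
for n,(x,y,w,h) in {'spray cap':(292,208,30,32),'amber cap':(300,246,32,35),'white cap':(335,214,30,30),'reel':(268,275,28,25),'tin':(316,226,20,20)}.items():
    t=a[y:y+h,x:x+w]; S=b[y-15:y+h+15,x-15:x+w+15]
    r=cv2.matchTemplate(S,t,cv2.TM_CCOEFF_NORMED); _,s,_,l=cv2.minMaxLoc(r); print(n,'shift px',l[0]-15,l[1]-15,round(s,3))
robot.hand_in(); print(robot.current_t())
E
```

```text
spray cap shift px 0 0 0.998
amber cap shift px 0 0 0.895
white cap shift px 0 0 0.996
reel shift px 0 0 0.978
tin shift px 0 0 0.996
the job is handed in; nothing more can be done
the job is handed in; nothing more can be done
```

The job is done and handed in at about 88 s of the 134 s allowed; no verdict is reported. I stood the spray can, amber bottle and white bottle on the mat. I then set the tip cleaner in the stand's well and put the three containers back on their original spots.

**Last checks:**
- **Cleaner:** it stands level, about 1 mm from my estimate of the well's centre, and it touched down at the expected height.
- **Containers and bystanders:** template matching between the first and last scene pictures showed 0 px shift for all three containers, the flux tin and the wick reel. The amber cap's match score was lower than the others (0.895), which I put down to changed shadows but did not confirm.
- **Arm:** it was clear of everything when I handed in.

**Disagreements:**
- The white cap gripped at 35.5 mm instead of the nominal 38 mm, but it held and released cleanly.
- While on the mat, the containers measured 1 to 4 mm from where I had aimed, well within the mat limits.

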